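# Nest the palette cups

## Task

Put away the illustrator's four graded cups by nesting them one inside the other in size order: white into blue, terracotta into white, small green glass into terracotta, each standing upright and fully home on the floor of the next larger one. Leave the big blue cup standing where it is, lower each cup in gently rather than dropping it, and do not shift or knock over anything else on the desk.

Things in the scene. Friction and masses are not known exactly. Their poses are not given: they have to be found in the camera images.
- cup_xl: largest cup, blue glazed china, round, open: height 66 mm, outer diameter 84 mm over its top 22 mm, narrowing to 68 mm at the foot; wall 4 mm; inner floor 30 mm above the underside. Origin: centre of the underside; z runs up the cup's axis to its mouth. Stands upright on the desk; it stays there and the others go into it
- cup_l: second-largest cup, white china, round, open: height 62 mm, outer diameter 68 mm over its top 22 mm, narrowing to 61 mm at the foot; wall 4 mm; inner floor 30 mm above the underside. Origin: centre of the underside; z runs up the cup's axis to its mouth. Stands upright on the desk
- cup_m: third cup, terracotta coloured, round, open: height 58 mm, outer diameter 52 mm over its top 22 mm, narrowing to 49 mm at the foot; wall 4 mm; inner floor 26 mm above the underside. Origin: centre of the underside; z runs up the cup's axis to its mouth. Starts leaning 30 degrees on its stand, mouth towards the stand's front (its -x)
- cup_s: smallest cup, green glass, round, open: height 58 mm, outer diameter 36 mm over its top 22 mm, narrowing to 34.6 mm at the foot; wall 4 mm; inner floor 6 mm above the underside. Origin: centre of the underside; z runs up the cup's axis to its mouth. Starts leaning 30 degrees on its stand, mouth towards the stand's front (its -x)
- cup_xl_in (a point): centre of the inner floor of the largest cup; z along the cup's axis
- cup_l_in (a point): centre of the inner floor of the second-largest cup; z along the cup's axis
- cup_m_in (a point): centre of the inner floor of the third cup; z along the cup's axis
- stand_m: small wooden drip stand of the third cup, fixed to the desk: a board sloping 30 degrees, 71 mm long and 71 mm wide (y), that rises towards its +x to 62 mm high, with a lip standing 12 mm off the board at the low front edge. Origin: on the desk, straight below the middle of the cup's foot, which rests 34 mm above the desk
- stand_s: small wooden drip stand of the smallest cup, fixed to the desk: a board sloping 30 degrees, 55 mm long and 57 mm wide (y), that rises towards its +x to 58 mm high, with a lip standing 12 mm off the board at the low front edge. Origin: on the desk, straight below the middle of the cup's foot, which rests 34 mm above the desk
- brush_pot: bystander: wooden pot of brushes, 80 mm in diameter, pot 105 mm high, brushes up to 220 mm high; origin at the centre of its underside, as for all bystanders, z up
- ink_bottle: bystander: amber bottle with a black cap, 52 mm in diameter, 130 mm high
- tumbler: bystander: clear glass tumbler, 68 mm in diameter, 92 mm high, not one of the set
- tape_roll: bystander: roll of yellow tape lying flat, 76 mm in diameter, 24 mm high
- paint_jar: bystander: red jar with a red lid, 58 mm in diameter, 62 mm high
- eraser: bystander: white eraser, 60 (x) by 26 (y) by 14 mm
- sketchbook: bystander: small green sketchbook lying flat, 130 (x) by 90 (y) by 12 mm

How it is judged:
At the end, for the whole second after the job is handed in: Each cup rests upright (within 5 degrees) and fully home in the next larger one (foot within 4 mm of the inner floor and 8 mm of its centre): white in blue, terracotta in white, green in terracotta; the blue cup stands upright on the desk within 40 mm of where it began; all four are at rest (angle between cup_xl's own z axis and vertical below 0.07 rad and height (world z) of cup_xl below 0.006 m and distance of cup_xl from where it was at the start of the episode below 0.04 m and horizontal distance between cup_l and cup_xl_in below 0.008 m and z of cup_l in the frame of cup_xl_in between -0.004 and 0.004 m and angle between each of cup_l, cup_m, cup_s's own z axis and vertical below 0.09 rad and horizontal distance between cup_m and cup_l_in below 0.008 m and z of cup_m in the frame of cup_l_in between -0.004 and 0.004 m and horizontal distance between cup_s and cup_m_in below 0.008 m and z of cup_s in the frame of cup_m_in between -0.004 and 0.004 m and linear speed of each of cup_xl, cup_l, cup_m, cup_s below 0.02 m/s); the robot touches nothing.
It fails at once if another thing on the desk (brush pot, bottle, tumbler, tape, jar, eraser, sketchbook) is shifted by more than 30 mm (distance of any of brush_pot, ink_bottle, tumbler, tape_roll, paint_jar, eraser, sketchbook from where it was at the start of the episode above 0.03 m).
It fails at once if a cup is dropped, not lowered, into the next larger one (over 0.55 m/s in the last 30 mm, as after a fall of 15 mm) ((horizontal distance between cup_l and cup_xl_in below 0.03 m and z of cup_l in the frame of cup_xl_in between -0.01 and 0.03 m and linear speed of cup_l above 0.55 m/s) or (horizontal distance between cup_m and cup_l_in below 0.03 m and z of cup_m in the frame of cup_l_in between -0.01 and 0.03 m and linear speed of cup_m above 0.55 m/s) or (horizontal distance between cup_s and cup_m_in below 0.03 m and z of cup_s in the frame of cup_m_in between -0.01 and 0.03 m and linear speed of cup_s above 0.55 m/s)).
It also fails if it takes over 67 s, if anything falls off the work surface, if the arm or the gripper's body presses on something with over 40 N, if the wrist force passes 120 N, or if a joint passes its speed limit or range.

## Robot

A 6-joint arm with a two-finger parallel gripper is mounted at the origin on the work surface. World frame = base frame: x ahead of the robot, y to its left, z up, the work surface at z = 0. Lengths are in m, angles in rad, forces in N, time in s.
With the tool pointing down it reaches from about 0.375 to 0.975 m from the base axis. Payload 3.8 kg.
Tool frame: the origin (TCP) lies at the centre of the arm's flange, where the gripper is bolted on; the fingertips stand 173 mm ahead of it and the grasp point (between the pads) lies 155 mm ahead of it (bot.tip_reach is the distance from the TCP to the fingertips, in m); z points along the fingers, y is the line along which they close (so a half turn about z gives the same grasp; the last joint's range is limited). The gripper opens to 85 mm and grips with 20 to 120 N. Pads are 22 mm wide; open, the fingers measure 114 mm over their backs; the gripper's body (76 mm by 85 mm) begins 54 mm behind the grasp point. The pads swing forward as they close: fully open they stand 13 mm farther back than shut.
Start: joints at [-1.278, 0.264, 1.604, -0, 1.274, -0.037], TCP at [0.219, -0.639, 0.405] pointing down, gripper open.
Joint ranges: [-2.63, 2.63], [-0.94, 2.18], [0.31, 2.57], [-1.31, 4.45], [0, 2.66], [-2.55, 2.55]. Speed limits (rad/s): [2.57, 2.57, 3.14, 3.14, 3.14, 3.14].

## Interface

Orientations are given as a rotation vector (axis times angle).
In Python, from workcell import bot gives the robot as it stands.
- The arm moves only by the tool drive_tool, never from a script. Its arguments are lists of equal length, an entry for each row: "claw": the finger opening in mm, from 0 to 85.4; "slide": the shift along the world's x, y, z each as a share of 0.5 m, from -1 to 1, a list of three; "yaw": the turn about the world's z as a share of 180 degrees, from -1 to 1. A call has 1 to 8 rows; each row is the pose to reach, as a shift and turn from the pose commanded when the call began, turning the shorter way round; what a row does not reach only later rows make up. A row lasts 1/12 s, in which the tool goes at most 41.7 mm and 7.16 degrees, less where a joint would pass 70% of its speed; a pose out of reach is approached as far as the arm can. A call with a number of a shift or a turn outside -1 to 1 is refused whole. A call with a gripper value outside its range is refused whole. The fingers move at their own pace and stop on an object; "newtons" is the grip in N (left out, the last holds). Time passes only in rows, so rows that repeat a pose let the fingers close. It gives the time, the measured TCP pose, the force, the opening and the grip force at its end, in the units of the state.
- bot.read_state(): the state, without advancing time (a new reading comes with each control period).
- bot.read_camera(name): name is "side" or "top" or "wrist"; returns a dict with "color" (400x640x3 uint8, red, green, blue), "depth" (400x640 float32, m along the optical axis (not along the pixel's ray), 0 where there is no reading), "mtx" (3x3 intrinsics, pixels), "eye" and "rotation" of the camera in the world. Camera axes: x right, y up, looking along -z (the intrinsics and any distortion apply to the point x, -y, -z); pixel columns grow to the right and rows downward; lengths in m; the calibration is good to about 2 mm. The wrist camera is an equidistant fisheye: a pixel r from the principal point sees the ray r / f radians off the axis. A picture is of the moment at which its call begins.
- bot.finish_job(): hands the job in; it is judged then, once.
The state is a dict: "time": time; "q": joint angles; "joint_vel": joint speeds; "joint_torque": joint torques, N m; "tool_pos": TCP position; "tcp_rot": TCP orientation; "wrist_force": force on the tool from outside, world axes, zero at the start; "torque": the same for the moment, N m; "width": opening from 0.0 (shut) to 1.0 (fully open); "grip_force": force on a finger pad.
Only numpy, scipy, OpenCV 4.12 (cv2) and the standard library are available. Lean on these libraries where they do the work, as an engineer would, in place of code of your own. Each camera call takes 0.05 s, during which the arm holds its last target. There are 200 camera calls.

## Working session

There is one attempt and no reset: what is moved stays moved. The work goes in short steps, Python scripts to look and compute and a tool call to move; the robot and the scene stay as the last step left them, time stands still between calls to the robot, and variables do not carry over. Pictures are saved under pics/ and viewed, at most 10 in all, crops included, and the job is handed in when it is done.

Besides the shell and the picture viewer there is one more tool, called after "Call:" in YAML: its name, and indented under it one key for each argument. drive_tool: Moves the arm, as the interface text tells. Shift numbers are shares of 0.5 m and turn numbers shares of 180 degrees, none past 1 either way. Its arguments: {"type":"object","properties":{"claw":{"type":"array","items":{"type":"number"}},"slide":{"type":"array","items":{"type":"array","items":{"type":"number"}}},"yaw":{"type":"array","items":{"type":"number"}},"newtons":{"type":"number"}},"required":["claw","slide","yaw"]}

```bash
ls; mkdir -p pics; cat > h.py <<'E'
import numpy as np, cv2
from workcell import bot
def cam(n):
    c=bot.read_camera(n); return c
def save(c,n): cv2.imwrite(f'pics/{n}.png',c['color'][:,:,::-1])
def cloud(c):
    K=c['mtx'];d=c['depth'];v,u=np.mgrid[0:400,0:640]
    P=np.stack([(u-K[0,2])/K[0,0]*d,-(v-K[1,2])/K[1,1]*d,-d],-1)
    return P@np.array(c['rotation']).T+c['eye']
E
python3 - <<'E'
from h import *
for n in('top','side'):
    c=cam(n);save(c,n);np.savez(n,**c);print(n,c['mtx'].tolist(),c['eye'],c['rotation'],c.keys())
s=bot.read_state();print(s)
E
```

```text
pics
top [[371.9938562217549, 0.0, 316.3419010843591], [0.0, 371.9938562217549, 200.0216649579417], [0.0, 0.0, 1.0]] [0.51160864 0.03842057 0.93127303] [ 0.09124636 -0.05518254 -1.56458208] dict_keys(['color', 'depth', 'mtx', 'eye', 'rotation'])
side [[450.28018290646213, 0.0, 319.8284101780295], [0.0, 450.28018290646213, 196.226392959574], [0.0, 0.0, 1.0]] [ 0.50654346 -0.83288906  0.65198011] [ 0.99372762 -0.03680335 -0.07855755] dict_keys(['color', 'depth', 'mtx', 'eye', 'rotation'])
{'time': 0.1, 'q': array([-1.27788768e+00,  2.64671292e-01,  1.60528396e+00, -2.15563453e-05,
        1.27370005e+00, -3.68711001e-02]), 'joint_vel': array([ 0.0004615 , -0.00119435, -0.00178076,  0.00127296,  0.00225879,
        0.00089226]), 'joint_torque': array([ 7.47930480e-04, -5.16706395e+01, -3.68587911e+01,  4.53725318e-05,
        6.33823147e-03, -7.17179455e-05]), 'tool_pos': array([ 0.21850767, -0.6383104 ,  0.40346543]), 'tcp_rot': array([-3.09696438e+00, -5.15347076e-01,  4.45460514e-04]), 'wrist_force': array([-0.41061544, -0.03478739,  0.06426911]), 'torque': array([-0.0163888 , -0.02027292, -0.01068663]), 'grip_force': 0.0, 'width': 1.0001943201128858}
```

Rotation is a rotation vector; I'll convert it.

View pics/top.png

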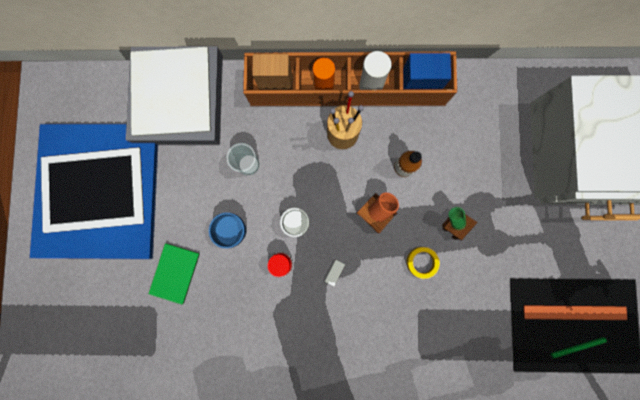

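View pics/side.png

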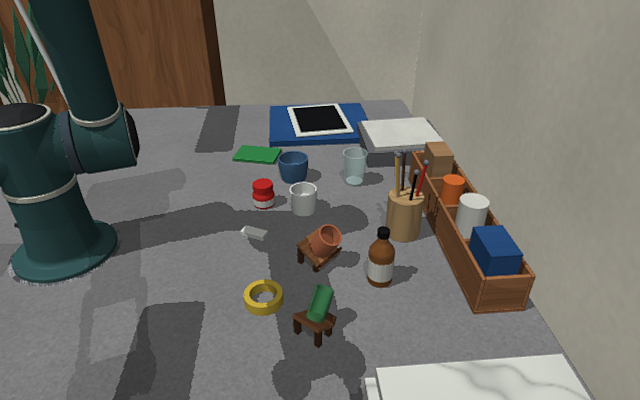

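The top view (up is +x, right is −y) shows blue at px (228,231), white (294,222), red jar (279,265), terracotta (382,210), green (457,218), tumbler (242,158), bottle (410,162), tape (423,263) and eraser (335,272). In the side view both tilted cups lean with their mouths towards +x (up and right).

```bash
cat >> h.py <<'E'
from scipy.spatial.transform import Rotation as R
def cloud(c):
    K=c['mtx'];d=c['depth'];v,u=np.mgrid[0:400,0:640]
    P=np.stack([(u-K[0,2])/K[0,0]*d,-(v-K[1,2])/K[1,1]*d,-d],-1)
    return R.from_rotvec(c['rotation']).apply(P.reshape(-1,3)).reshape(400,640,3)+c['eye']
def circ(xy,it=200,tol=.002,rr=None):
    x=np.c_[2*xy,np.ones(len(xy))];s=np.linalg.lstsq(x,(xy**2).sum(1),rcond=None)[0]
    return s[:2],np.sqrt(s[2]+s[:2]@s[:2])
E
python3 - <<'E'
from h import *
t=dict(np.load('top.npz'));P=cloud(t)
print('desk z',np.median(P[320:350,440:500,2]),np.median(P[150:180,180:200,2]))
def box(n,u0,u1,v0,v1,zlo):
    Q=P[v0:v1,u0:u1].reshape(-1,3);Q=Q[Q[:,2]>zlo];Q=Q[Q[:,2]<.4]
    (c,r),_=cv2.minEnclosingCircle((Q[:,:2]*1000).astype(np.float32)),0
    print(n,'enc',np.round(c),round(r,1),'zmax',Q[:,2].max().round(3),'med',np.median(Q,0).round(3),len(Q))
    return Q
box('blue',205,250,207,255,.055);box('white',275,313,203,242,.051)
box('jar',262,296,248,280,.04);box('tumb',222,262,140,178,.05);box('bottle',395,428,145,178,.05);box('tape',404,444,244,284,.012);box('eraser',322,350,258,288,.007)
box('M',357,402,188,234,.012);box('Mhi',357,402,188,234,.07);box('S',438,482,200,242,.012);box('Shi',438,482,200,242,.065);box('pot',322,368,90,150,.02)
# tilted cups: colour masks, axis by both views
s=dict(np.load('side.npz'));Ps=cloud(s)
for n,c,PP,b in(('M',t,P,(357,402,188,234)),('M',s,Ps,(290,350,215,275)),('S',t,P,(438,482,200,242)),('S',s,Ps,(285,345,275,350))):
    im=c['color'].astype(int);u0,u1,v0,v1=b;m=np.zeros((400,640),bool);m[v0:v1,u0:u1]=1
    r,g,bl=im[...,0],im[...,1],im[...,2]
    m&=((r>1.9*bl)&(r>110)) if n=='M' else ((g>1.3*r)&(g>bl))
    Q=PP[m];Q=Q[(Q[:,2]>.02)&(Q[:,2]<.13)]
    for lo in np.arange(.02,.12,.01):
        q=Q[(Q[:,2]>=lo)&(Q[:,2]<lo+.01)]
        if len(q)>3:print(n,round(lo,2),len(q),np.median(q,0).round(3),q.min(0).round(3),q.max(0).round(3))
E
```

```text
desk z -0.00042825914081379146 -0.0006629703725935521
blue enc [520. 269.] 42.0 zmax 0.069 med [0.519 0.273 0.064] 254
white enc [540. 110.] 33.8 zmax 0.065 med [0.541 0.114 0.061] 166
jar enc [440. 146.] 25.8 zmax 0.066 med [0.439 0.146 0.061] 393
tumb enc [688. 232.] 33.8 zmax 0.095 med [0.693 0.24  0.082] 406
bottle enc [ 681. -158.] 26.2 zmax 0.134 med [ 0.675 -0.151  0.091] 468
tape enc [ 446. -199.] 37.9 zmax 0.029 med [ 0.446 -0.199  0.023] 468
eraser enc [419.  14.] 31.5 zmax 0.018 med [0.419 0.013 0.013] 273
M enc [566. -87.] 49.8 zmax 0.099 med [ 0.568 -0.088  0.052] 1033
Mhi enc [ 580. -101.] 29.6 zmax 0.099 med [ 0.572 -0.093  0.081] 273
S enc [ 543. -278.] 41.3 zmax 0.095 med [ 0.539 -0.272  0.046] 680
Shi enc [ 554. -263.] 22.8 zmax 0.095 med [ 0.551 -0.264  0.079] 177
pot enc [804.   2.] 78.1 zmax 0.219 med [ 0.773 -0.006  0.103] 1888
M 0.02 12 [ 0.553 -0.119  0.026] [ 0.551 -0.125  0.022] [ 0.558 -0.114  0.028]
M 0.03 51 [ 0.548 -0.101  0.036] [ 0.533 -0.116  0.03 ] [ 0.591 -0.041  0.04 ]
M 0.04 192 [ 0.559 -0.071  0.046] [ 0.521 -0.115  0.04 ] [ 0.595 -0.04   0.05 ]

[... 1439 characters left out ...]
47 -0.265  0.085] [ 0.54  -0.279  0.08 ] [ 0.574 -0.243  0.09 ]
S 0.09 19 [ 0.551 -0.269  0.091] [ 0.544 -0.274  0.09 ] [ 0.562 -0.257  0.095]
S 0.03 15 [ 0.551 -0.292  0.038] [ 0.542 -0.295  0.036] [ 0.559 -0.283  0.04 ]
S 0.04 105 [ 0.54  -0.29   0.046] [ 0.525 -0.296  0.04 ] [ 0.562 -0.276  0.05 ]
S 0.05 121 [ 0.542 -0.286  0.056] [ 0.529 -0.292  0.05 ] [ 0.569 -0.27   0.06 ]
S 0.06 129 [ 0.546 -0.282  0.065] [ 0.531 -0.288  0.06 ] [ 0.572 -0.246  0.07 ]
S 0.07 195 [ 0.555 -0.275  0.075] [ 0.535 -0.287  0.07 ] [ 0.575 -0.243  0.08 ]
S 0.08 136 [ 0.552 -0.273  0.085] [ 0.539 -0.281  0.08 ] [ 0.574 -0.244  0.09 ]
S 0.09 13 [ 0.549 -0.271  0.091] [ 0.544 -0.274  0.09 ] [ 0.556 -0.264  0.093]
```

```bash
python3 - <<'E'
import cv2
a=cv2.imread('pics/top.png')[185:250,350:490];b=cv2.imread('pics/side.png')[215:350,280:355]
a=cv2.resize(a,None,fx=3.6,fy=3.6,interpolation=2);b=cv2.resize(b,None,fx=3.6,fy=3.6,interpolation=2)
import numpy as np
o=np.zeros((490,790,3),np.uint8);o[:a.shape[0],:a.shape[1]]=a;o[:b.shape[0],510:510+b.shape[1]]=b[:490,:280]
cv2.imwrite('pics/crop.png',o)
E
```

```text
(no output)
```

View pics/crop.png

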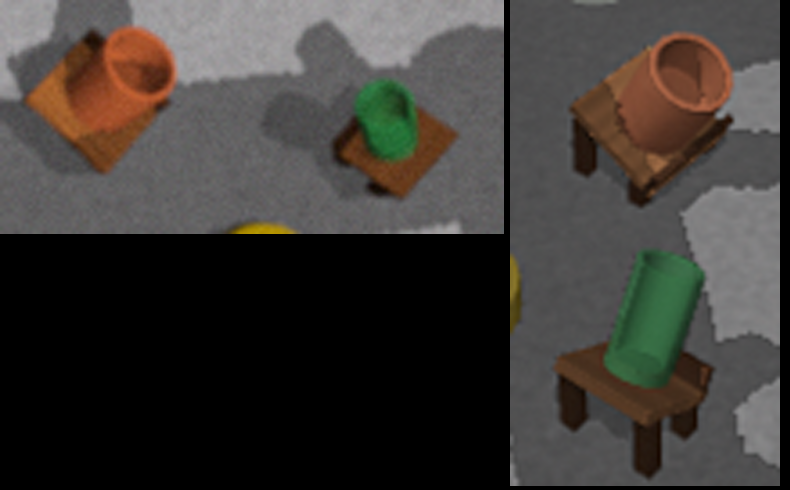

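```bash
cat > fit.py <<'E'
from h import *
from scipy.optimize import least_squares
t=dict(np.load('top.npz'));P=cloud(t);s=dict(np.load('side.npz'));Ps=cloud(s)
for PP,w,bs in((P,'top',[('blue',205,250,207,255,.060,.042),('white',275,313,203,242,.056,.034)]),(Ps,'side',[('blue',275,312,148,186,.060,.042),('white',287,320,180,218,.056,.034)])):
    for n,u0,u1,v0,v1,z,r in bs:
        Q=PP[v0:v1,u0:u1].reshape(-1,3);Q=Q[(Q[:,2]>z)&(Q[:,2]<.075)]
        f=least_squares(lambda p:np.minimum(abs(np.hypot(*(Q[:,:2]-p).T)-r),abs(np.hypot(*(Q[:,:2]-p).T)-r+.004)),Q[:,:2].mean(0),loss='soft_l1',f_scale=.001)
        print(w,n,len(Q),f.x.round(4),np.median(f.fun).round(5))
for n,bt,bsd,ro,g0 in(('M',(357,402,188,234),(290,350,215,275),.026,(.566,-.087)),('S',(438,482,200,242),(285,345,275,350),.018,(.543,-.272))):
    for use in('both','top','side'):
        Qs=[]
        for w,c,PP,b in(('top',t,P,bt),('side',s,Ps,bsd)):
            if use not in(w,'both'):continue
            im=c['color'].astype(int);u0,u1,v0,v1=b;m=np.zeros((400,640),bool);m[v0:v1,u0:u1]=1
            r,g,bl=im[...,0],im[...,1],im[...,2]
            m&=((r>1.9*bl)&(r>110)) if n=='M' else ((g>1.3*r)&(g>bl))
            q=PP[m];Qs.append(q[(q[:,2]>.04)&(q[:,2]<.13)])
        Q=np.concatenate(Qs)
        def res(p):
            a=np.array([.5*np.cos(p[2]),.5*np.sin(p[2]),np.sqrt(.75)]);d=Q-[p[0],p[1],.034];ax=d@a
            rho=np.linalg.norm(d-ax[:,None]*a,axis=1)
            e=np.minimum(abs(rho-ro),abs(rho-ro+.004));e=np.where(ax<.006,.004,e)+np.maximum(0,ax-.058)
            return np.minimum(e,.006)
        best=min((least_squares(res,[g0[0]+dx,g0[1]+dy,ph],loss='soft_l1',f_scale=.001,diff_step=1e-4,x_scale=[.01,.01,.3]) for ph in np.radians(np.arange(-90,91,30)) for dx in(-.012,0.012) for dy in(-.012,.012)),key=lambda f:f.cost)
        print(n,use,len(Q),best.x[:2].round(4),np.degrees(best.x[2]).round(1),np.median(best.fun).round(5))
T=bot.read_state();print(R.from_rotvec(T['tcp_rot']).as_matrix().round(3))
E
python3 fit.py
```

```text
top blue 215 [0.5205 0.2697] 0.00084
top white 151 [0.5411 0.1105] 0.00097
side blue 164 [0.5186 0.2665] 0.00105
side white 150 [0.5384 0.1095] 0.0009
M both 1163 [ 0.561  -0.0887] -42.6 0.00147
M top 690 [ 0.5662 -0.0869] -46.1 0.00144
M side 473 [ 0.5624 -0.0933] -32.7 0.00121
S both 978 [ 0.5397 -0.2782] 43.6 0.00075
S top 279 [ 0.5409 -0.2795] 46.5 0.00047
S side 699 [ 0.5395 -0.2782] 44.4 0.00076
[[ 0.946  0.324 -0.001]
 [ 0.324 -0.946  0.002]
 [ 0.    -0.002 -1.   ]]
```

Call:
drive_tool:
  claw: [85, 85, 85, 85, 85, 85, 85, 85]
  slide:
    - [0.26, 0.6, 0]
    - [0.26, 0.6, 0]
    - [0.26, 0.6, 0]
    - [0.26, 0.6, 0]
    - [0.26, 0.6, 0]
    - [0.26, 0.6, 0]
    - [0.26, 0.6, 0]
    - [0.26, 0.6, 0]
  yaw: [0, 0, 0, 0, 0, 0, 0, 0]

```text
time: 0.77
tool_pos: [0.3488, -0.336, 0.4042]
tcp_rot: [-3.098, -0.516, 0.0]
wrist_force: [1.2, 0.7, -0.1]
width: 0.995
grip_force: 0.0
```

Call:
drive_tool:
  claw: [85, 85, 85, 85, 85, 85, 85, 85]
  slide:
    - [0.26, 0.6, 0]
    - [0.26, 0.6, 0]
    - [0.26, 0.6, 0]
    - [0.26, 0.6, 0]
    - [0.26, 0.6, 0]
    - [0.26, 0.6, 0]
    - [0.26, 0.6, 0]
    - [0.26, 0.6, 0]
  yaw: [0, 0, 0, 0, 0, 0, 0, 0]

```text
time: 1.43
tool_pos: [0.4788, -0.036, 0.4045]
tcp_rot: [-3.098, -0.517, -0.0]
wrist_force: [-0.4, -0.3, 0.5]
width: 0.995
grip_force: 0.0
```

```bash
python3 -c "
from workcell import bot
print(bot.read_state()['tool_pos'],bot.tip_reach,[a for a in dir(bot) if a[0]!='_'])"
```

```text
[ 0.47881236 -0.03603008  0.40448677] 0.1734 ['MotionError', 'finish_job', 'read_camera', 'read_state', 'tip_reach']
```

Call:
drive_tool:
  claw: [85, 85, 85, 85, 85, 85, 85]
  slide:
    - [0.122, 0.292, -0.1]
    - [0.122, 0.292, -0.1]
    - [0.122, 0.292, -0.1]
    - [0.122, 0.292, -0.1]
    - [0.122, 0.292, -0.279]
    - [0.122, 0.292, -0.279]
    - [0.122, 0.292, -0.279]
  yaw: [0, 0, 0, 0, 0, 0, 0]

```text
time: 2.02
tool_pos: [0.5357, 0.1078, 0.2574]
tcp_rot: [-3.098, -0.519, 0.022]
wrist_force: [-2.5, -0.5, -1.8]
width: 0.996
grip_force: 0.0
```

```bash
python3 - <<'E'
from h import *
print(bot.read_state()['tool_pos'])
s=cam('side');w=cam('wrist');P=cloud(s)
o=np.zeros((400,800,3),np.uint8);o[:,:]=0
a=cv2.resize(s['color'][80:240,220:380],(400,400),interpolation=2);b=cv2.resize(w['color'],(400,250))
o[:,:400]=a;o[:250,400:]=b;cv2.imwrite('pics/c1.png',o[:,:,::-1])
Q=P[100:215,250:360].reshape(-1,3);Q=Q[(abs(Q[:,0]-.54)<.06)&(abs(Q[:,1]-.11)<.08)&(Q[:,2]>.075)]
for lo in np.arange(.075,.2,.01):
    q=Q[(Q[:,2]>=lo)&(Q[:,2]<lo+.01)]
    if len(q):print(lo.round(3),len(q),q.min(0).round(3),q.max(0).round(3))
print(w['mtx'],w['eye'],w['rotation'])
E
```

```text
[0.53565558 0.10782614 0.2574022 ]
0.085 1 [0.523 0.151 0.095] [0.523 0.151 0.095]
0.095 43 [0.506 0.052 0.096] [0.558 0.151 0.105]
0.105 72 [0.506 0.051 0.105] [0.558 0.153 0.115]
0.115 68 [0.507 0.048 0.115] [0.558 0.151 0.125]
0.125 54 [0.505 0.05  0.125] [0.558 0.152 0.135]
0.135 42 [0.499 0.034 0.135] [0.566 0.165 0.145]
0.145 105 [0.499 0.032 0.145] [0.566 0.172 0.155]
0.155 100 [0.499 0.032 0.155] [0.566 0.168 0.165]
0.165 105 [0.5   0.035 0.165] [0.567 0.165 0.175]
0.175 112 [0.5   0.035 0.175] [0.567 0.162 0.185]
0.185 128 [0.509 0.038 0.185] [0.567 0.129 0.195]
0.195 115 [0.523 0.036 0.195] [0.565 0.101 0.204]
[[309.70691629   0.         316.20292251]
 [  0.         309.70691629 196.68997812]
 [  0.           0.           1.        ]] [0.61121521 0.13467945 0.22716434] [-0.28463883  0.2055577  -1.22856634]
```

View pics/c1.png

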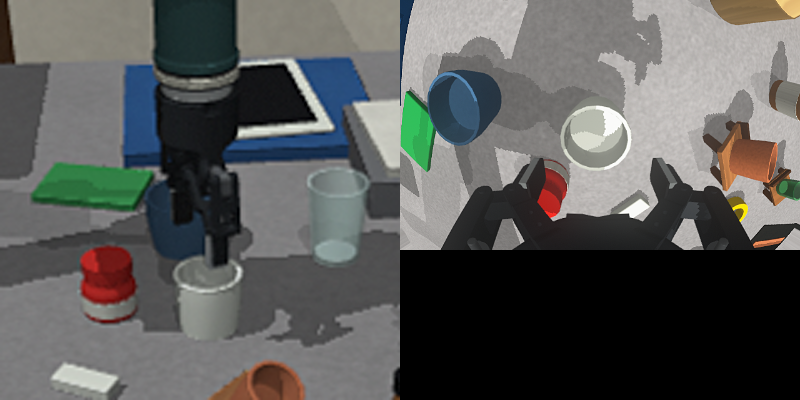

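The side view shows the gripper over the white cup with its open tips near z 0.096; the wrist view shows the white cup between the fingers.

Call:
drive_tool:
  claw: [85, 85, 85, 85]
  slide:
    - [0, 0, 0]
    - [0, 0, 0]
    - [0, 0, 0]
    - [0, 0, 0]
  yaw: [0, 0, 0, 0]

```text
time: 2.45
tool_pos: [0.5407, 0.1071, 0.2678]
tcp_rot: [3.099, 0.514, 0.007]
wrist_force: [0.4, 0.5, 1.1]
width: 0.997
grip_force: 0.0
```

Call:
drive_tool:
  claw: [85, 85, 85, 85, 60, 60, 60, 60]
  slide:
    - [0, 0.004, -0.05]
    - [0, 0.004, -0.1]
    - [0, 0.004, -0.126]
    - [0, 0.004, -0.126]
    - [0, 0.004, -0.126]
    - [0, 0.004, -0.126]
    - [0, 0.004, -0.126]
    - [0, 0.004, -0.126]
  yaw: [0, 0, 0, 0, 0, 0, 0, 0]
  newtons: 30

```text
time: 3.12
tool_pos: [0.5406, 0.1095, 0.2039]
tcp_rot: [3.099, 0.516, 0.005]
wrist_force: [-0.3, 0.6, 1.9]
width: 0.781
grip_force: 34.5
```

Call:
drive_tool:
  claw: [60, 60, 60, 60, 60, 60, 60, 60]
  slide:
    - [0, 0, 0.06]
    - [0, 0, 0.12]
    - [0, 0, 0.18]
    - [-0.01, 0.08, 0.18]
    - [-0.02, 0.16, 0.18]
    - [-0.03, 0.24, 0.18]
    - [-0.04, 0.3, 0.18]
    - [-0.04, 0.316, 0.18]
  yaw: [0, 0, 0, 0, 0, 0, 0, 0]

```text
time: 3.78
tool_pos: [0.5186, 0.2713, 0.293]
tcp_rot: [-3.096, -0.52, -0.002]
wrist_force: [0.4, -0.4, -2.2]
width: 0.778
grip_force: 36.3
```

Call:
drive_tool:
  claw: [60, 60, 60]
  slide:
    - [0, 0, 0]
    - [0, 0, 0]
    - [0, 0, 0]
  yaw: [0, 0, 0]

```text
time: 4.03
tool_pos: [0.5196, 0.2664, 0.292]
tcp_rot: [3.098, 0.515, -0.001]
wrist_force: [-0.3, 0.1, -3.2]
width: 0.779
grip_force: 36.3
```

```bash
python3 - <<'E'
from h import *
for n in('side','top'):
    s=cam(n);
    if n=='side':
        o=cv2.resize(s['color'][40:240,220:380],(480,600),interpolation=2);cv2.imwrite('pics/c2.png',o[:,:,::-1])
    P=cloud(s);Q=P.reshape(-1,3);Q=Q[(abs(Q[:,0]-.52)<.055)&(abs(Q[:,1]-.268)<.055)]
    for lo in np.arange(.04,.17,.01):
        q=Q[(Q[:,2]>=lo)&(Q[:,2]<lo+.01)]
        if len(q):print(n,lo.round(3),len(q),q.min(0).round(3),q.max(0).round(3))
print(bot.read_state()['tool_pos'])
E
```

```text
side 0.04 176 [0.479 0.224 0.04 ] [0.559 0.312 0.05 ]
side 0.05 143 [0.479 0.223 0.05 ] [0.559 0.307 0.06 ]
side 0.06 102 [0.477 0.223 0.06 ] [0.56  0.299 0.067]
side 0.08 13 [0.489 0.235 0.088] [0.546 0.256 0.09 ]
side 0.09 73 [0.49  0.232 0.09 ] [0.549 0.262 0.1  ]
side 0.1 74 [0.487 0.232 0.1  ] [0.549 0.264 0.11 ]
side 0.11 74 [0.485 0.231 0.11 ] [0.549 0.264 0.12 ]
side 0.12 84 [0.486 0.224 0.12 ] [0.55  0.297 0.13 ]
side 0.13 118 [0.486 0.219 0.13 ] [0.55 0.3  0.14]
side 0.14 142 [0.487 0.218 0.14 ] [0.55  0.303 0.15 ]
side 0.15 57 [0.496 0.215 0.15 ] [0.542 0.303 0.16 ]
side 0.16 32 [0.491 0.217 0.16 ] [0.539 0.306 0.17 ]
top 0.04 26 [0.479 0.228 0.04 ] [0.558 0.278 0.05 ]
top 0.05 22 [0.482 0.227 0.051] [0.557 0.279 0.06 ]
top 0.06 92 [0.48  0.227 0.06 ] [0.561 0.285 0.068]
top 0.08 2 [0.503 0.235 0.088] [0.515 0.24  0.089]
top 0.09 9 [0.492 0.234 0.092] [0.519 0.251 0.1  ]
top 0.1 7 [0.49  0.233 0.102] [0.519 0.252 0.109]
top 0.11 87 [0.492 0.233 0.11 ] [0.549 0.274 0.12 ]
top 0.12 21 [0.49  0.224 0.12 ] [0.549 0.271 0.129]
top 0.13 29 [0.487 0.224 0.13 ] [0.551 0.272 0.14 ]
top 0.14 65 [0.487 0.225 0.141] [0.552 0.271 0.15 ]
top 0.15 17 [0.487 0.233 0.15 ] [0.552 0.269 0.153]
[0.51978399 0.26602694 0.29204749]
```

View pics/c2.png

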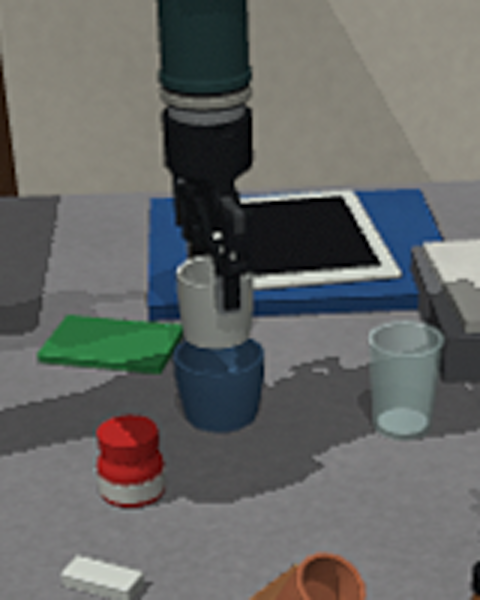

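The side view shows the white cup held upright, directly above the blue cup and aligned with it.

Call:
drive_tool:
  claw: [60, 60, 60, 60, 60, 60, 60, 60]
  slide:
    - [0, 0, -0.025]
    - [0, 0, -0.05]
    - [0, 0, -0.07]
    - [0, 0, -0.09]
    - [0, 0, -0.1]
    - [0, 0, -0.108]
    - [0, 0, -0.114]
    - [0, 0, -0.114]
  yaw: [0, 0, 0, 0, 0, 0, 0, 0]

```text
time: 4.8
tool_pos: [0.5194, 0.2674, 0.2344]
tcp_rot: [3.099, 0.516, -0.001]
wrist_force: [-0.3, 0.9, -2.4]
width: 0.777
grip_force: 36.2
```

Call:
drive_tool:
  claw: [60, 60, 60]
  slide:
    - [0, 0, 0]
    - [0, 0, 0]
    - [0, 0, 0]
  yaw: [0, 0, 0]

```text
time: 5.05
tool_pos: [0.5197, 0.2675, 0.2355]
tcp_rot: [-3.099, -0.516, -0.001]
wrist_force: [0.3, 0.6, -2.0]
width: 0.779
grip_force: 36.2
```

Call:
drive_tool:
  claw: [60, 60, 60, 60]
  slide:
    - [0, 0, -0.002]
    - [0, 0, -0.004]
    - [0, 0, -0.004]
    - [0, 0, -0.004]
  yaw: [0, 0, 0, 0]

```text
time: 5.38
tool_pos: [0.5198, 0.2675, 0.234]
tcp_rot: [-3.099, -0.516, -0.001]
wrist_force: [-3.0, -0.2, 3.9]
width: 0.78
grip_force: 36.7
```

Call:
drive_tool:
  claw: [85, 85, 85, 85, 85, 85, 85, 85]
  slide:
    - [0, 0, 0]
    - [0, 0, 0]
    - [0, 0, 0]
    - [0, 0, 0.01]
    - [0, 0, 0.06]
    - [0, 0, 0.13]
    - [0, 0, 0.2]
    - [0, 0, 0.2]
  yaw: [0, 0, 0, 0, 0, 0, 0, 0]

```text
time: 6.05
tool_pos: [0.5224, 0.2687, 0.3419]
tcp_rot: [-3.095, -0.515, -0.021]
wrist_force: [1.4, 1.0, 0.2]
width: 0.995
grip_force: 0.0
```

Call:
drive_tool:
  claw: [85, 85, 85, 85, 85, 85, 85, 85]
  slide:
    - [0.055, -0.366, 0]
    - [0.055, -0.366, 0]
    - [0.055, -0.366, 0]
    - [0.055, -0.366, 0]
    - [0.055, -0.366, 0]
    - [0.055, -0.366, 0]
    - [0.055, -0.366, 0]
    - [0.055, -0.366, 0]
  yaw: [0.3, 0.3, 0.3, 0.3, 0.3, 0.3, 0.3, 0.3]

```text
time: 6.72
tool_pos: [0.5473, 0.0833, 0.3334]
tcp_rot: [2.523, 1.871, 0.001]
wrist_force: [0.3, 0.3, -0.3]
width: 0.998
grip_force: 0.0
```

Call:
drive_tool:
  claw: [85, 85, 85, 85, 85, 85, 85, 85]
  slide:
    - [0.055, -0.366, 0]
    - [0.055, -0.366, 0]
    - [0.055, -0.366, 0]
    - [0.055, -0.366, 0]
    - [0.055, -0.366, 0]
    - [0.055, -0.366, 0]
    - [0.055, -0.366, 0]
    - [0.055, -0.366, 0]
  yaw: [0.3, 0.3, 0.3, 0.3, 0.3, 0.3, 0.3, 0.3]

```text
time: 7.38
tool_pos: [0.5747, -0.0998, 0.3333]
tcp_rot: [1.398, 2.813, 0.0]
wrist_force: [0.6, -0.4, -0.1]
width: 0.993
grip_force: 0.0
```

Call:
drive_tool:
  claw: [85, 85, 85, 85, 85]
  slide:
    - [0, 0, 0]
    - [0, 0, -0.04]
    - [0, 0, -0.08]
    - [0, 0, -0.08]
    - [0, 0, -0.08]
  yaw: [0.05, 0.05, 0.05, 0.05, 0.05]

```text
time: 7.8
tool_pos: [0.5739, -0.0985, 0.292]
tcp_rot: [-1.179, -2.909, 0.001]
wrist_force: [-0.3, 0.7, 0.8]
width: 0.999
grip_force: 0.0
```

```bash
cat >> h.py <<'E'
def st():
    s=bot.read_state();y=R.from_rotvec(s['tcp_rot']).as_matrix()[:,1]
    print(s['time'],s['tool_pos'].round(4),'az',np.degrees(np.arctan2(y[1],y[0])).round(1),s['width'],s['wrist_force'].round(1),s['q'].round(2))
E
python3 - <<'E'
from h import *
st()
s=cam('side');t=cam('top');w=cam('wrist');st()
o=np.zeros((550,800,3),np.uint8)
o[:400,:400]=cv2.resize(s['color'][140:300,240:400],(400,400),interpolation=2);o[:250,400:]=cv2.resize(w['color'],(400,250))
o[250:550,400:800]=cv2.resize(t['color'][140:275,200:380],(400,300),interpolation=2);cv2.imwrite('pics/c3.png',o[:,:,::-1])
for n,c in(('side',s),('top',t)):
    P=cloud(c).reshape(-1,3);Q=P[(abs(P[:,0]-.52)<.055)&(abs(P[:,1]-.268)<.055)]
    for lo in np.arange(.05,.11,.01):
        q=Q[(Q[:,2]>=lo)&(Q[:,2]<lo+.01)]
        if len(q):print(n,lo.round(3),len(q),q.min(0).round(3),q.max(0).round(3))
E
```

```text
7.8 [ 0.5739 -0.0985  0.292 ] az 45.9 0.9987452631671712 [-0.3  0.7  0.8] [-0.21  0.19  1.92  0.    1.04 -1.01]
7.95 [ 0.5753 -0.0987  0.2946] az 45.9 0.9948646356879165 [-0.4 -0.6  0.2] [-0.21  0.18  1.91  0.    1.04 -1.01]
side 0.05 85 [0.479 0.225 0.05 ] [0.55  0.285 0.06 ]
side 0.06 160 [0.477 0.225 0.06 ] [0.548 0.3   0.07 ]
side 0.07 137 [0.486 0.23  0.07 ] [0.548 0.301 0.08 ]
side 0.08 151 [0.486 0.229 0.08 ] [0.547 0.299 0.09 ]
side 0.09 40 [0.487 0.232 0.09 ] [0.547 0.299 0.093]
top 0.05 344 [0.484 0.227 0.05 ] [0.557 0.295 0.06 ]
top 0.06 376 [0.48  0.227 0.06 ] [0.561 0.31  0.07 ]
top 0.07 62 [0.489 0.232 0.07 ] [0.552 0.297 0.08 ]
top 0.08 91 [0.487 0.232 0.08 ] [0.553 0.3   0.09 ]
top 0.09 122 [0.487 0.232 0.09 ] [0.553 0.299 0.097]
```

View pics/c3.png

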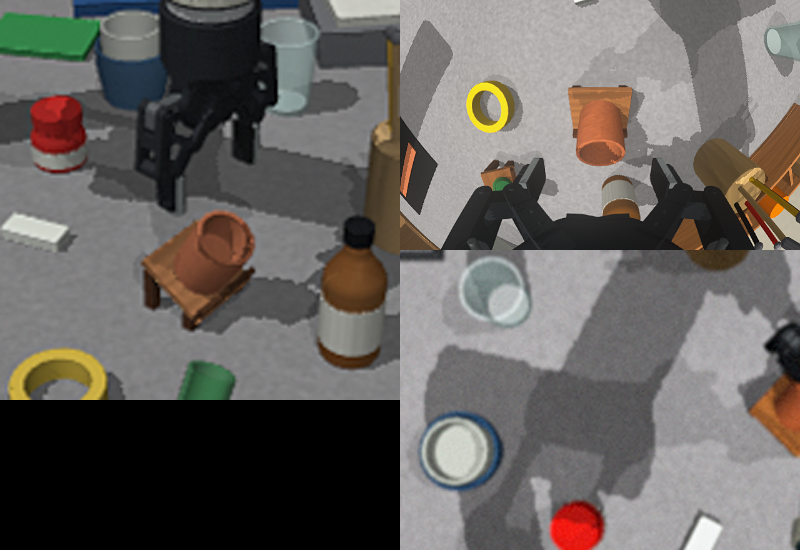

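The wrist view confirms the fingers straddle the leaning terracotta cup squarely, at right angles to its lean. White sits well centred in blue (top view crop).

Call:
drive_tool:
  claw: [85, 85, 85, 85, 85, 85, 85, 85]
  slide:
    - [0, 0, -0.03]
    - [0, 0, -0.07]
    - [0, 0, -0.11]
    - [0, 0, -0.14]
    - [0, 0, -0.16]
    - [0, 0, -0.169]
    - [0, 0, -0.169]
    - [0, 0, -0.169]
  yaw: [0, 0, 0, 0, 0, 0, 0, 0]

```text
time: 8.62
tool_pos: [0.5752, -0.0987, 0.2096]
tcp_rot: [1.179, 2.911, 0.0]
wrist_force: [0.2, 0.8, 0.6]
width: 0.992
grip_force: 0.0
```

Call:
drive_tool:
  claw: [75, 65, 60, 55, 45, 45, 45, 45]
  slide:
    - [0, 0, 0]
    - [0, 0, 0]
    - [0, 0, 0]
    - [0, 0, 0]
    - [0, 0, 0]
    - [0, 0, 0]
    - [0, 0, 0]
    - [0, 0, 0]
  yaw: [0, 0, 0, 0, 0, 0, 0, 0]
  newtons: 25

```text
time: 9.28
tool_pos: [0.5751, -0.0987, 0.2095]
tcp_rot: [1.179, 2.91, 0.0]
wrist_force: [-0.2, 0.5, 6.3]
width: 0.605
grip_force: 25.8
```

Call:
drive_tool:
  claw: [45, 45, 45, 45, 45, 45, 45, 45]
  slide:
    - [0, 0, 0.03]
    - [0, 0, 0.08]
    - [0, 0, 0.13]
    - [-0.01, 0.07, 0.13]
    - [-0.02, 0.14, 0.13]
    - [-0.03, 0.21, 0.13]
    - [-0.04, 0.28, 0.13]
    - [-0.05, 0.338, 0.1]
  yaw: [0, 0, 0, 0, 0, 0, 0, 0]

```text
time: 9.95
tool_pos: [0.5502, 0.0723, 0.2607]
tcp_rot: [1.178, 2.908, 0.004]
wrist_force: [0.9, -0.5, -1.0]
width: 0.607
grip_force: 26.6
```

Call:
drive_tool:
  claw: [45, 45, 45, 45, 45, 45]
  slide:
    - [0, 0, -0.03]
    - [0, 0, -0.07]
    - [0, 0, -0.1]
    - [0, 0, -0.12]
    - [0, 0, -0.12]
    - [0, 0, -0.12]
  yaw: [0, 0, 0, 0, 0, 0]

```text
time: 10.45
tool_pos: [0.5491, 0.0702, 0.1978]
tcp_rot: [-1.179, -2.91, 0.002]
wrist_force: [0.8, 0.3, -0.7]
width: 0.605
grip_force: 26.7
```

```bash
python3 - <<'E'
from h import *
st()
s=cam('side');t=cam('top');w=cam('wrist');st()
o=np.zeros((550,800,3),np.uint8)
o[:400,:400]=cv2.resize(s['color'][140:260,240:360],(400,400),interpolation=2);o[:250,400:]=cv2.resize(w['color'],(400,250))
o[250:550,400:800]=cv2.resize(t['color'][140:275,200:380],(400,300),interpolation=2);cv2.imwrite('pics/c4.png',o[:,:,::-1])
E
```

```text
10.45 [0.5491 0.0702 0.1978] az 45.9 0.6046295929008231 [ 0.8  0.3 -0.7] [ 0.08  0.26  2.04 -0.    0.85 -0.72]
10.6 [0.5504 0.0702 0.1998] az 45.9 0.604015725814111 [ 0.4  0.3 -1.6] [ 0.08  0.25  2.04 -0.    0.85 -0.72]
```

View pics/c4.png

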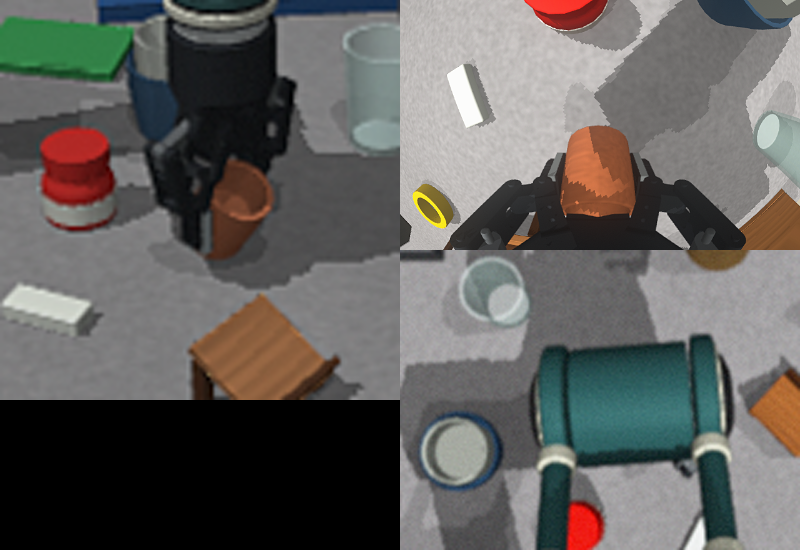

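The side and wrist views show the terracotta cup still tilted 30° in the grip, just above clear desk. Next, pivot it upright about its lower foot edge.

Call:
drive_tool:
  claw: [45, 45, 45, 45, 45, 45, 45, 45]
  slide:
    - [0, 0, -0.014]
    - [0, 0, -0.025]
    - [-0.005, 0.005, -0.027]
    - [-0.0095, 0.009, -0.029]
    - [-0.014, 0.0135, -0.031]
    - [-0.018, 0.018, -0.034]
    - [-0.022, 0.022, -0.038]
    - [-0.026, 0.0255, -0.041]
  yaw: [0, 0, 0, 0, 0, 0, 0, 0]
  newtons: 20

```text
time: 11.27
tool_pos: [0.539, 0.0831, 0.1817]
tcp_rot: [1.177, 2.906, 0.004]
wrist_force: [-2.6, -1.0, 15.8]
width: 0.604
grip_force: 23.0
```

Call:
drive_tool:
  claw: [45, 45, 45]
  slide:
    - [0, 0, 0]
    - [0, 0, 0]
    - [0, 0, 0]
  yaw: [0, 0, 0]

```text
time: 11.52
tool_pos: [0.5383, 0.0836, 0.1809]
tcp_rot: [1.178, 2.908, 0.005]
wrist_force: [-2.6, 2.2, 12.6]
width: 0.607
grip_force: 22.6
```

```bash
python3 - <<'E'
from h import *
st()
s=cam('side');w=cam('wrist')
o=np.zeros((400,800,3),np.uint8)
o[:400,:400]=cv2.resize(s['color'][140:260,240:360],(400,400),interpolation=2);o[:250,400:]=cv2.resize(w['color'],(400,250))
cv2.imwrite('pics/c5.png',o[:,:,::-1])
E
```

```text
11.5167 [0.5383 0.0836 0.1809] az 45.9 0.6073286155907996 [-2.6  2.2 12.6] [ 0.11  0.26  2.07  0.    0.81 -0.69]
```

View pics/c5.png

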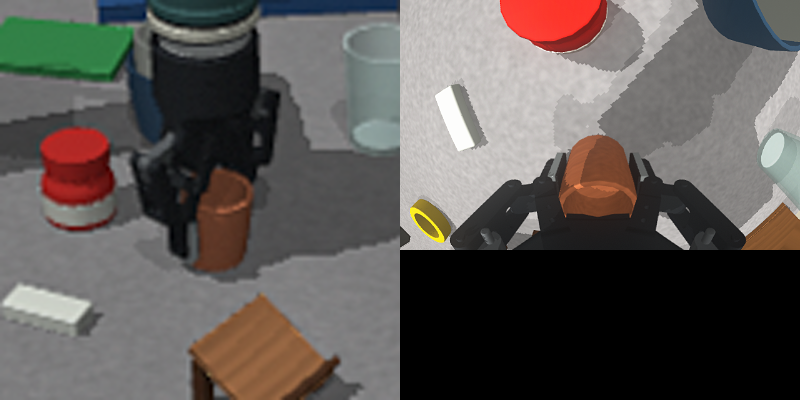

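The terracotta cup is now almost upright in the grip with its foot on the desk. I'll release it, rise and measure.

Call:
drive_tool:
  claw: [60, 70, 80, 85, 85, 85, 85, 85]
  slide:
    - [0, 0, 0.004]
    - [0, 0, 0.004]
    - [0, 0, 0.004]
    - [0, 0, 0.03]
    - [0, 0, 0.08]
    - [0, 0, 0.14]
    - [0, 0, 0.17]
    - [0, 0, 0.17]
  yaw: [0, 0, 0, 0, 0, 0, 0, 0]

```text
time: 12.28
tool_pos: [0.5385, 0.0833, 0.2671]
tcp_rot: [1.177, 2.906, 0.005]
wrist_force: [-0.4, 0.1, 0.4]
width: 0.995
grip_force: 0.0
```

Call:
drive_tool:
  claw: [85, 85, 85]
  slide:
    - [0, 0, 0]
    - [0, 0, 0]
    - [0, 0, 0]
  yaw: [0, 0, 0]

```text
time: 12.53
tool_pos: [0.5356, 0.083, 0.2613]
tcp_rot: [-1.178, -2.909, 0.003]
wrist_force: [-0.1, -0.6, -0.7]
width: 0.994
grip_force: 0.0
```

```bash
cat >> h.py <<'E'
from scipy.optimize import least_squares
def rim(c,g,r,zlo,zhi,w=.012):
    Q=cloud(c).reshape(-1,3);Q=Q[(Q[:,2]>zlo)&(Q[:,2]<zhi)&(np.hypot(Q[:,0]-g[0],Q[:,1]-g[1])<r+w)]
    if len(Q)<5: return print('none')
    d=lambda p:np.hypot(*(Q[:,:2]-p).T)
    f=least_squares(lambda p:np.minimum(np.minimum(abs(d(p)-r),abs(d(p)-r+.004)),.006),Q[:,:2].mean(0),loss='soft_l1',f_scale=.001,diff_step=1e-4)
    print(len(Q),'centre',f.x.round(4),'res',np.median(f.fun).round(4),'z',Q[:,2].max().round(3),'ext',Q.min(0).round(3),Q.max(0).round(3));return f.x
E
python3 - <<'E'
from h import *
st()
for n in('side','top'):
    c=cam(n);np.savez('now_'+n,**c);print(n)
    rim(c,(.538,.084),.026,.03,.066);rim(c,(.538,.084),.026,.05,.066);rim(c,(.52,.267),.034,.075,.1)
st()
E
```

```text
12.5333 [0.5356 0.083  0.2613] az 45.9 0.9942493797142082 [-0.1 -0.6 -0.7] [ 0.11  0.15  2.02 -0.    0.97 -0.69]
side
376 centre [0.5376 0.0817] res 0.0008 z 0.059 ext [0.512 0.054 0.03 ] [0.563 0.109 0.059]
141 centre [0.5376 0.0818] res 0.0009 z 0.059 ext [0.512 0.054 0.05 ] [0.563 0.109 0.059]
19 centre [0.4869 0.255 ] res 0.0014 z 0.093 ext [0.487 0.232 0.075] [0.512 0.289 0.093]
top
none
none
247 centre [0.5201 0.2667] res 0.0006 z 0.095 ext [0.487 0.232 0.075] [0.553 0.299 0.095]
12.6333 [0.5358 0.083  0.2615] az 45.9 0.9977990964671227 [ 0.4 -0.   0.7] [ 0.11  0.15  2.02 -0.    0.97 -0.69]
```

Call:
drive_tool:
  claw: [85, 85, 85, 85, 45, 45, 45, 45]
  slide:
    - [0.005, 0, -0.04]
    - [0.005, 0, -0.09]
    - [0.005, 0, -0.117]
    - [0.005, 0, -0.117]
    - [0.005, 0, -0.117]
    - [0.005, 0, -0.117]
    - [0.005, 0, -0.117]
    - [0.005, 0, -0.117]
  yaw: [0, 0, 0, 0, 0, 0, 0, 0]
  newtons: 25

```text
time: 13.3
tool_pos: [0.5398, 0.0832, 0.206]
tcp_rot: [1.179, 2.91, 0.002]
wrist_force: [-0.3, 0.3, 1.1]
width: 0.603
grip_force: 26.5
```

Call:
drive_tool:
  claw: [45, 45, 45]
  slide:
    - [0, 0, 0]
    - [0, 0, 0]
    - [0, 0, 0]
  yaw: [0, 0, 0]

```text
time: 13.55
tool_pos: [0.5398, 0.0832, 0.206]
tcp_rot: [1.179, 2.91, 0.002]
wrist_force: [-0.5, -0.9, 5.7]
width: 0.603
grip_force: 26.8
```

Call:
drive_tool:
  claw: [45, 45, 45, 45, 45, 45, 45, 45]
  slide:
    - [0, 0, 0.06]
    - [0, 0, 0.13]
    - [0, 0, 0.2]
    - [0, 0, 0.22]
    - [-0.01, 0.08, 0.22]
    - [-0.02, 0.16, 0.22]
    - [-0.03, 0.24, 0.22]
    - [-0.035, 0.31, 0.22]
  yaw: [0, 0, 0, 0, 0, 0, 0, 0]

```text
time: 14.22
tool_pos: [0.5205, 0.2397, 0.314]
tcp_rot: [-1.18, -2.91, 0.0]
wrist_force: [0.9, -0.7, -1.6]
width: 0.607
grip_force: 27.2
```

Call:
drive_tool:
  claw: [45, 45, 45, 45, 45, 45]
  slide:
    - [-0.006, 0.057, 0]
    - [-0.006, 0.057, 0]
    - [-0.006, 0.057, 0]
    - [-0.006, 0.057, 0]
    - [-0.006, 0.057, 0]
    - [-0.006, 0.057, 0]
  yaw: [0, 0, 0, 0, 0, 0]

```text
time: 14.72
tool_pos: [0.5187, 0.2654, 0.3143]
tcp_rot: [-1.182, -2.91, 0.001]
wrist_force: [-0.5, -0.1, -1.3]
width: 0.609
grip_force: 27.2
```

```bash
python3 - <<'E'
from h import *
st()
c=cam('side');P=cloud(c);Q=P.reshape(-1,3);Q=Q[(abs(Q[:,0]-.52)<.055)&(abs(Q[:,1]-.268)<.055)]
for lo in np.arange(.05,.17,.01):
    q=Q[(Q[:,2]>=lo)&(Q[:,2]<lo+.01)]
    if len(q):print(lo.round(3),len(q),q.min(0).round(3),q.max(0).round(3))
print('held');rim(c,(.518,.265),.0253,.106,.13,.004);print('white');rim(c,(.518,.265),.034,.075,.1,.004)
E
```

```text
14.7167 [0.5187 0.2654 0.3143] az 45.8 0.6085073291223037 [-0.5 -0.1 -1.3] [ 0.43  0.16  1.9  -0.    1.08 -0.37]
0.05 106 [0.479 0.224 0.05 ] [0.559 0.298 0.06 ]
0.06 179 [0.477 0.226 0.06 ] [0.56 0.3  0.07]
0.07 140 [0.486 0.23  0.07 ] [0.552 0.299 0.08 ]
0.08 125 [0.486 0.23  0.08 ] [0.552 0.295 0.09 ]
0.09 29 [0.487 0.233 0.09 ] [0.552 0.286 0.092]
0.1 15 [0.496 0.239 0.107] [0.538 0.256 0.11 ]
0.11 54 [0.493 0.237 0.11 ] [0.539 0.259 0.119]
0.12 63 [0.491 0.237 0.12 ] [0.539 0.265 0.13 ]
0.13 64 [0.492 0.236 0.13 ] [0.539 0.26  0.14 ]
0.14 71 [0.489 0.23  0.14 ] [0.546 0.291 0.15 ]
0.15 122 [0.485 0.228 0.15 ] [0.546 0.292 0.16 ]
0.16 112 [0.485 0.229 0.16 ] [0.546 0.291 0.17 ]
held
131 centre [0.518  0.2383] res 0.006 z 0.13 ext [0.491 0.237 0.107] [0.539 0.265 0.13 ]
white
224 centre [0.5181 0.2661] res 0.001 z 0.092 ext [0.486 0.23  0.075] [0.552 0.299 0.092]
```

Call:
drive_tool:
  claw: [45, 45, 45, 45, 45, 45, 45, 45]
  slide:
    - [0.005, 0.003, 0]
    - [0.005, 0.003, 0]
    - [0.005, 0.003, -0.02]
    - [0.005, 0.003, -0.04]
    - [0.005, 0.003, -0.06]
    - [0.005, 0.003, -0.075]
    - [0.005, 0.003, -0.09]
    - [0.005, 0.003, -0.09]
  yaw: [0, 0, 0, 0, 0, 0, 0, 0]

```text
time: 15.43
tool_pos: [0.52, 0.2677, 0.2668]
tcp_rot: [-1.178, -2.909, 0.005]
wrist_force: [0.1, 0.7, -1.5]
width: 0.603
grip_force: 27.2
```

Call:
drive_tool:
  claw: [45, 45, 45]
  slide:
    - [0, 0, -0.003]
    - [0, 0, -0.003]
    - [0, 0, -0.003]
  yaw: [0, 0, 0]

```text
time: 15.68
tool_pos: [0.5214, 0.2683, 0.2686]
tcp_rot: [1.179, 2.911, 0.001]
wrist_force: [0.2, -0.4, -1.4]
width: 0.605
grip_force: 27.2
```

Call:
drive_tool:
  claw: [45, 45, 45, 45, 45, 45]
  slide:
    - [0, 0, -0.002]
    - [0, 0, -0.004]
    - [0, 0, -0.005]
    - [0, 0, -0.006]
    - [0, 0, -0.006]
    - [0, 0, -0.006]
  yaw: [0, 0, 0, 0, 0, 0]

```text
time: 16.18
tool_pos: [0.5213, 0.2682, 0.266]
tcp_rot: [1.179, 2.911, 0.001]
wrist_force: [-1.4, -1.4, 5.0]
width: 0.604
grip_force: 27.6
```

Call:
drive_tool:
  claw: [60, 75, 85, 85, 85, 85, 85, 85]
  slide:
    - [0, 0, 0]
    - [0, 0, 0]
    - [0, 0, 0.005]
    - [0, 0, 0.03]
    - [0, 0, 0.1]
    - [0, 0, 0.17]
    - [0, 0, 0.2]
    - [0, 0, 0.2]
  yaw: [0, 0, 0, 0, 0, 0, 0, 0]

```text
time: 16.85
tool_pos: [0.5229, 0.269, 0.3721]
tcp_rot: [1.177, 2.905, 0.013]
wrist_force: [0.4, 0.8, -0.1]
width: 0.997
grip_force: 0.0
```

Call:
drive_tool:
  claw: [85, 85, 85, 85, 85, 85, 85, 85]
  slide:
    - [0.03, -0.54, 0]
    - [0.03, -0.54, 0]
    - [0.03, -0.54, 0]
    - [0.03, -0.54, 0]
    - [0.03, -0.54, 0]
    - [0.03, -0.54, 0]
    - [0.03, -0.54, 0]
    - [0.03, -0.54, 0]
  yaw: [-0.3, -0.3, -0.3, -0.3, -0.3, -0.3, -0.3, -0.3]

```text
time: 17.52
tool_pos: [0.5358, -0.0059, 0.3647]
tcp_rot: [2.383, 2.046, -0.003]
wrist_force: [0.0, 0.2, 0.0]
width: 0.994
grip_force: 0.0
```

Call:
drive_tool:
  claw: [85, 85, 85, 85, 85, 85, 85, 85]
  slide:
    - [0.026, -0.534, 0]
    - [0.026, -0.534, 0]
    - [0.026, -0.534, 0]
    - [0.026, -0.534, 0]
    - [0.026, -0.534, 0]
    - [0.026, -0.534, 0]
    - [0.026, -0.534, 0]
    - [0.026, -0.534, 0]
  yaw: [-0.208, -0.208, -0.208, -0.208, -0.208, -0.208, -0.208, -0.208]

```text
time: 18.18
tool_pos: [0.5487, -0.2726, 0.3646]
tcp_rot: [2.91, 1.183, -0.001]
wrist_force: [0.4, 0.3, 0.6]
width: 0.995
grip_force: 0.0
```

Call:
drive_tool:
  claw: [85, 85, 85, 85, 85, 85]
  slide:
    - [0, 0, -0.05]
    - [0, 0, -0.1]
    - [0, 0, -0.14]
    - [0, 0, -0.14]
    - [0, 0, -0.14]
    - [0, 0, -0.14]
  yaw: [0, 0, 0, 0, 0, 0]

```text
time: 18.68
tool_pos: [0.5496, -0.2682, 0.2962]
tcp_rot: [2.907, 1.19, 0.001]
wrist_force: [-1.0, -0.1, 0.1]
width: 0.995
grip_force: 0.0
```

```bash
python3 - <<'E'
from h import *
st()
s=cam('side');t=cam('top');w=cam('wrist');st()
o=np.zeros((550,800,3),np.uint8)
o[:400,:400]=cv2.resize(s['color'][230:360,250:380],(400,400),interpolation=2);o[:250,400:]=cv2.resize(w['color'],(400,250))
o[250:550,400:800]=cv2.resize(t['color'][140:275,180:360],(400,300),interpolation=2);cv2.imwrite('pics/c6.png',o[:,:,::-1])
for c in(t,s):
    print('M');rim(c,(.519,.266),.026,.1,.125,.004);print('W');rim(c,(.519,.266),.034,.075,.1,.004);print('B');rim(c,(.519,.266),.042,.055,.07,.004)
E
```

```text
18.6833 [ 0.5496 -0.2682  0.2962] az -45.5 0.9951443763197917 [-1.  -0.1  0.1] [-0.49  0.23  1.85  0.    1.06  0.3 ]
18.8333 [ 0.5499 -0.2689  0.2973] az -45.5 0.99311388581278 [-0.5  1.1 -0. ] [-0.5   0.23  1.85  0.    1.06  0.3 ]
M
199 centre [0.5205 0.2675] res 0.0006 z 0.12 ext [0.497 0.241 0.1  ] [0.545 0.294 0.12 ]
W
473 centre [0.5201 0.2612] res 0.006 z 0.1 ext [0.487 0.232 0.075] [0.553 0.296 0.1  ]
B
279 centre [0.5204 0.2705] res 0.0011 z 0.07 ext [0.48  0.227 0.055] [0.561 0.31  0.07 ]
M
106 centre [0.5193 0.2665] res 0.0009 z 0.119 ext [0.493 0.239 0.1  ] [0.517 0.292 0.119]
W
121 centre [0.5202 0.2673] res 0.0019 z 0.1 ext [0.486 0.23  0.075] [0.518 0.297 0.1  ]
B
94 centre [0.5198 0.2699] res 0.0011 z 0.069 ext [0.477 0.225 0.055] [0.517 0.286 0.069]
```

View pics/c6.png

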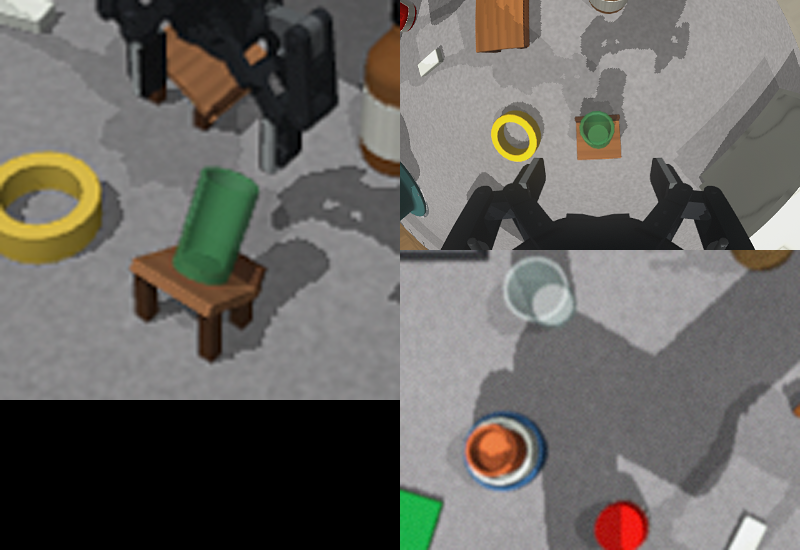

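The wrist view shows the green cup's stand square between the fingers; the top view shows terracotta nested in white.

Call:
drive_tool:
  claw: [85, 85, 85, 85, 85, 85, 85, 85]
  slide:
    - [0, 0, -0.03]
    - [0, 0, -0.07]
    - [0, 0, -0.11]
    - [0, 0, -0.14]
    - [0, 0, -0.16]
    - [0, 0, -0.173]
    - [0, 0, -0.173]
    - [0, 0, -0.173]
  yaw: [0, 0, 0, 0, 0, 0, 0, 0]

```text
time: 19.5
tool_pos: [0.5495, -0.269, 0.2094]
tcp_rot: [2.907, 1.188, 0.001]
wrist_force: [0.2, 0.5, 1.0]
width: 0.997
grip_force: 0.0
```

Call:
drive_tool:
  claw: [70, 60, 50, 43, 38, 30, 30, 30]
  slide:
    - [0, 0, 0]
    - [0, 0, 0]
    - [0, 0, 0]
    - [0, 0, 0]
    - [0, 0, 0]
    - [0, 0, 0]
    - [0, 0, 0]
    - [0, 0, 0]
  yaw: [0, 0, 0, 0, 0, 0, 0, 0]
  newtons: 25

```text
time: 20.17
tool_pos: [0.5493, -0.2689, 0.2091]
tcp_rot: [2.908, 1.188, 0.001]
wrist_force: [0.2, 1.0, 2.6]
width: 0.393
grip_force: 25.5
```

Call:
drive_tool:
  claw: [30, 30]
  slide:
    - [0, 0, 0]
    - [0, 0, 0]
  yaw: [0, 0]

```text
time: 20.33
tool_pos: [0.5493, -0.2689, 0.2091]
tcp_rot: [2.908, 1.188, 0.001]
wrist_force: [0.2, 0.4, 3.1]
width: 0.4
grip_force: 25.6
```

Call:
drive_tool:
  claw: [30, 30, 30, 30, 30, 30, 30, 30]
  slide:
    - [0, 0, 0.03]
    - [0, 0, 0.08]
    - [0, 0, 0.14]
    - [0, 0, 0.17]
    - [0, 0.08, 0.17]
    - [0, 0.16, 0.17]
    - [0, 0.24, 0.17]
    - [0, 0.32, 0.17]
  yaw: [0, 0, 0, 0, 0, 0, 0, 0]

```text
time: 21.0
tool_pos: [0.5485, -0.1077, 0.2933]
tcp_rot: [-2.909, -1.186, 0.001]
wrist_force: [0.7, 0.6, -1.0]
width: 0.399
grip_force: 25.3
```

Call:
drive_tool:
  claw: [30, 30, 30, 30, 30, 30, 30, 30]
  slide:
    - [0, 0.08, 0]
    - [0, 0.16, 0]
    - [0, 0.24, 0]
    - [0, 0.3, 0]
    - [0, 0.338, 0]
    - [0, 0.338, -0.07]
    - [0, 0.338, -0.14]
    - [0, 0.338, -0.2]
  yaw: [0, 0, 0, 0, 0, 0, 0, 0]

```text
time: 21.67
tool_pos: [0.5486, 0.0609, 0.1922]
tcp_rot: [2.907, 1.191, 0.0]
wrist_force: [0.8, 0.5, -1.1]
width: 0.394
grip_force: 25.3
```

Call:
drive_tool:
  claw: [30, 30, 30]
  slide:
    - [0, 0, 0]
    - [0, 0, 0]
    - [0, 0, 0]
  yaw: [0, 0, 0]

```text
time: 21.92
tool_pos: [0.5498, 0.06, 0.1947]
tcp_rot: [2.908, 1.188, 0.002]
wrist_force: [0.8, 0.3, -0.4]
width: 0.393
grip_force: 25.3
```

Call:
drive_tool:
  claw: [30, 30, 30, 30, 30, 30, 30, 30]
  slide:
    - [0, 0, -0.015]
    - [0, 0, -0.024]
    - [-0.004, -0.004, -0.025]
    - [-0.008, -0.0075, -0.026]
    - [-0.0115, -0.011, -0.028]
    - [-0.015, -0.0145, -0.03]
    - [-0.0185, -0.018, -0.032]
    - [-0.0215, -0.021, -0.035]
  yaw: [0, 0, 0, 0, 0, 0, 0, 0]
  newtons: 20

```text
time: 22.58
tool_pos: [0.5429, 0.0508, 0.1818]
tcp_rot: [2.907, 1.186, 0.022]
wrist_force: [0.4, 6.1, 20.7]
width: 0.394
grip_force: 23.6
```

Call:
drive_tool:
  claw: [30, 30, 30]
  slide:
    - [0, 0, 0]
    - [0, 0, 0]
    - [0, 0, 0]
  yaw: [0, 0, 0]

```text
time: 22.83
tool_pos: [0.5426, 0.0506, 0.1816]
tcp_rot: [2.907, 1.186, 0.02]
wrist_force: [1.4, 5.2, 17.0]
width: 0.396
grip_force: 22.6
```

```bash
python3 - <<'E'
from h import *
st()
s=cam('side');w=cam('wrist')
o=np.zeros((400,800,3),np.uint8)
o[:400,:400]=cv2.resize(s['color'][140:260,240:360],(400,400),interpolation=2);o[:250,400:]=cv2.resize(w['color'],(400,250))
cv2.imwrite('pics/c7.png',o[:,:,::-1])
E
```

```text
22.8333 [0.5426 0.0506 0.1816] az -45.6 0.3964315193722794 [ 1.4  5.2 17. ] [0.05 0.26 2.07 0.   0.8  0.84]
```

View pics/c7.png

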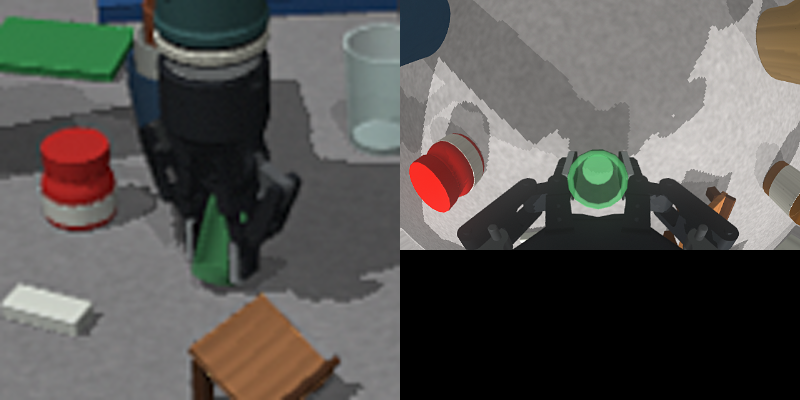

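The side and wrist views show the green cup mostly upright with its foot on the desk; I estimate about 10° of lean remains. I'll finish the arc, then release and rise.

Call:
drive_tool:
  claw: [30, 30, 30, 30]
  slide:
    - [-0.003, -0.003, -0.001]
    - [-0.006, -0.006, -0.002]
    - [-0.006, -0.006, -0.002]
    - [-0.006, -0.006, -0.002]
  yaw: [0, 0, 0, 0]

```text
time: 23.27
tool_pos: [0.5393, 0.0475, 0.1801]
tcp_rot: [2.906, 1.186, 0.019]
wrist_force: [2.1, 4.5, 15.0]
width: 0.396
grip_force: 19.8
```

Call:
drive_tool:
  claw: [38, 42, 50, 70, 85, 85, 85, 85]
  slide:
    - [0, 0, 0.003]
    - [0, 0, 0.004]
    - [0, 0, 0.004]
    - [0, 0, 0.01]
    - [0, 0, 0.05]
    - [0, 0, 0.12]
    - [0, 0, 0.17]
    - [0, 0, 0.17]
  yaw: [0, 0, 0, 0, 0, 0, 0, 0]

```text
time: 23.93
tool_pos: [0.5378, 0.0466, 0.2656]
tcp_rot: [2.905, 1.187, 0.013]
wrist_force: [1.5, 0.0, 0.1]
width: 0.999
grip_force: 0.0
```

Call:
drive_tool:
  claw: [85, 85, 85]
  slide:
    - [0, 0, 0]
    - [0, 0, 0]
    - [0, 0, 0]
  yaw: [0, 0, 0]

```text
time: 24.18
tool_pos: [0.5343, 0.0465, 0.2584]
tcp_rot: [-2.907, -1.188, 0.005]
wrist_force: [-0.1, 0.8, 0.4]
width: 0.997
grip_force: 0.0
```

```bash
python3 - <<'E'
from h import *
st()
c=cam('side');g=c['color'].astype(int);m=(g[...,1]>1.3*g[...,0])&(g[...,1]>g[...,2])
P=cloud(c);m&=(abs(P[...,0]-.54)<.06)&(abs(P[...,1]-.05)<.06)&(P[...,2]>.004)&(P[...,2]<.1);Q=P[m]
v,u=np.nonzero(m);print(u.min(),u.max(),v.min(),v.max())
for lo in np.arange(0,.08,.01):
    q=Q[(Q[:,2]>=lo)&(Q[:,2]<lo+.01)]
    if len(q):print(lo.round(3),len(q),q.min(0).round(3),q.max(0).round(3),q.mean(0).round(3))
rim(c,(.54,.05),.018,.035,.066)
st()
E
```

```text
24.1833 [0.5343 0.0465 0.2584] az -45.6 0.9973897259475029 [-0.1  0.8  0.4] [ 0.04  0.14  2.04 -0.    0.96  0.84]
295 309 202 228
0.0 26 [0.521 0.023 0.004] [0.549 0.036 0.01 ] [0.534 0.028 0.007]
0.01 44 [0.521 0.024 0.01 ] [0.55  0.034 0.02 ] [0.535 0.028 0.015]
0.02 44 [0.519 0.023 0.02 ] [0.55  0.036 0.03 ] [0.535 0.028 0.025]
0.03 55 [0.519 0.022 0.03 ] [0.55  0.058 0.04 ] [0.535 0.031 0.035]
0.04 79 [0.52  0.022 0.04 ] [0.55  0.059 0.05 ] [0.535 0.038 0.046]
0.05 95 [0.518 0.023 0.05 ] [0.551 0.059 0.059] [0.535 0.04  0.055]
213 centre [0.5326 0.0397] res 0.0009 z 0.059 ext [0.517 0.022 0.035] [0.551 0.059 0.059]
24.2333 [0.5343 0.0465 0.2583] az -45.5 0.9935588537672844 [ 1.2 -0.6  0.3] [ 0.04  0.14  2.04 -0.    0.96  0.84]
```

Call:
drive_tool:
  claw: [85, 85, 85, 85, 60, 45, 30, 30]
  slide:
    - [0.0035, -0.009, -0.02]
    - [0.0035, -0.009, -0.06]
    - [0.0035, -0.009, -0.1]
    - [0.0035, -0.009, -0.1]
    - [0.0035, -0.009, -0.1]
    - [0.0035, -0.009, -0.1]
    - [0.0035, -0.009, -0.1]
    - [0.0035, -0.009, -0.1]
  yaw: [0, 0, 0, 0, 0, 0, 0, 0]
  newtons: 25

```text
time: 24.9
tool_pos: [0.5378, 0.0421, 0.2113]
tcp_rot: [2.907, 1.188, 0.003]
wrist_force: [-0.1, -0.8, -0.4]
width: 0.447
grip_force: 0.0
```

Call:
drive_tool:
  claw: [30, 30, 30, 30]
  slide:
    - [0, 0, 0]
    - [0, 0, 0]
    - [0, 0, 0]
    - [0, 0, 0]
  yaw: [0, 0, 0, 0]

```text
time: 25.23
tool_pos: [0.5378, 0.0422, 0.2114]
tcp_rot: [2.907, 1.188, 0.003]
wrist_force: [0.7, 0.1, 5.6]
width: 0.397
grip_force: 27.9
```

Call:
drive_tool:
  claw: [30, 30, 30, 30, 30, 30, 30, 30]
  slide:
    - [0, 0, 0.06]
    - [0, 0, 0.13]
    - [0, 0, 0.2]
    - [0, 0, 0.26]
    - [-0.007, 0.08, 0.26]
    - [-0.014, 0.16, 0.26]
    - [-0.021, 0.24, 0.26]
    - [-0.028, 0.32, 0.26]
  yaw: [0, 0, 0, 0, 0, 0, 0, 0]

```text
time: 25.9
tool_pos: [0.5225, 0.2033, 0.3404]
tcp_rot: [2.909, 1.187, 0.001]
wrist_force: [0.1, -0.8, -0.0]
width: 0.397
grip_force: 27.5
```

Call:
drive_tool:
  claw: [30, 30, 30, 30, 30, 30, 30, 30]
  slide:
    - [-0.006, 0.07, 0]
    - [-0.006, 0.11, 0]
    - [-0.006, 0.131, 0]
    - [-0.006, 0.131, 0]
    - [-0.006, 0.131, 0]
    - [-0.006, 0.131, 0]
    - [-0.006, 0.131, 0]
    - [-0.006, 0.131, 0]
  yaw: [0, 0, 0, 0, 0, 0, 0, 0]

```text
time: 26.57
tool_pos: [0.5203, 0.2663, 0.3401]
tcp_rot: [2.909, 1.186, -0.0]
wrist_force: [-0.8, 0.2, -0.9]
width: 0.4
grip_force: 27.5
```

```bash
cat > chk.py <<'E'
from h import *
st()
c=cam('side');P=cloud(c);Q=P.reshape(-1,3);Q=Q[(abs(Q[:,0]-.52)<.05)&(abs(Q[:,1]-.268)<.05)]
for lo in np.arange(.07,.19,.01):
    q=Q[(Q[:,2]>=lo)&(Q[:,2]<lo+.01)]
    if len(q):print(lo.round(3),len(q),q.min(0).round(3),q.max(0).round(3))
print('M');rim(c,(.519,.266),.026,.1,.121,.004)
g=c['color'].astype(int);m=(g[...,1]>1.3*g[...,0])&(g[...,1]>g[...,2])&(abs(P[...,0]-.52)<.05)&(abs(P[...,1]-.268)<.05)&(P[...,2]>.1)
q=P[m]
for lo in np.arange(.12,.2,.01):
    k=q[(q[:,2]>=lo)&(q[:,2]<lo+.01)]
    if len(k):print('green',lo.round(3),len(k),k.min(0).round(3),k.max(0).round(3))
st()
E
python3 chk.py
```

```text
26.5667 [0.5203 0.2663 0.3401] az -45.7 0.39971221167508736 [-0.8  0.2 -0.9] [ 0.43  0.14  1.87 -0.    1.13  1.23]
0.07 84 [0.486 0.229 0.07 ] [0.551 0.281 0.08 ]
0.08 109 [0.486 0.227 0.08 ] [0.552 0.286 0.09 ]
0.09 107 [0.487 0.229 0.09 ] [0.552 0.292 0.1  ]
0.1 105 [0.493 0.238 0.1  ] [0.544 0.293 0.11 ]
0.11 90 [0.493 0.239 0.11 ] [0.544 0.285 0.119]
0.12 5 [0.507 0.252 0.128] [0.531 0.261 0.13 ]
0.13 45 [0.5   0.245 0.13 ] [0.534 0.265 0.14 ]
0.14 40 [0.5   0.246 0.14 ] [0.535 0.264 0.149]
0.15 54 [0.5   0.244 0.15 ] [0.535 0.262 0.16 ]
0.16 42 [0.496 0.24  0.16 ] [0.54  0.275 0.17 ]
0.17 77 [0.494 0.239 0.17 ] [0.543 0.282 0.18 ]
0.18 90 [0.492 0.239 0.18 ] [0.543 0.284 0.19 ]
M
195 centre [0.5185 0.2666] res 0.0009 z 0.119 ext [0.493 0.238 0.1  ] [0.544 0.293 0.119]
green 0.12 2 [0.51  0.254 0.129] [0.528 0.256 0.13 ]
green 0.13 38 [0.502 0.245 0.13 ] [0.531 0.264 0.14 ]
green 0.14 33 [0.502 0.246 0.14 ] [0.532 0.263 0.149]
green 0.15 48 [0.503 0.244 0.15 ] [0.532 0.259 0.16 ]
green 0.16 32 [0.503 0.24  0.16 ] [0.532 0.258 0.17 ]
green 0.17 43 [0.502 0.241 0.17 ] [0.524 0.282 0.18 ]
green 0.18 52 [0.502 0.241 0.18 ] [0.523 0.284 0.19 ]
green 0.19 4 [0.502 0.246 0.19 ] [0.523 0.27  0.198]
26.6167 [0.5204 0.2664 0.3402] az -45.6 0.39654316810347656 [-0.5  0.4 -0.3] [ 0.43  0.14  1.87 -0.    1.13  1.23]
```

Call:
drive_tool:
  claw: [30, 30, 30, 30, 30, 30, 30, 30]
  slide:
    - [0.002, 0.003, 0]
    - [0.002, 0.003, -0.015]
    - [0.002, 0.003, -0.03]
    - [0.002, 0.003, -0.045]
    - [0.002, 0.003, -0.06]
    - [0.002, 0.003, -0.07]
    - [0.002, 0.003, -0.08]
    - [0.002, 0.003, -0.08]
  yaw: [0, 0, 0, 0, 0, 0, 0, 0]

```text
time: 27.28
tool_pos: [0.5205, 0.2689, 0.2984]
tcp_rot: [2.908, 1.189, -0.004]
wrist_force: [0.1, -0.7, -0.8]
width: 0.397
grip_force: 27.5
```

Call:
drive_tool:
  claw: [30, 30, 30]
  slide:
    - [0, 0, -0.003]
    - [0, 0, -0.003]
    - [0, 0, -0.003]
  yaw: [0, 0, 0]

```text
time: 27.53
tool_pos: [0.5213, 0.2692, 0.299]
tcp_rot: [-2.908, -1.188, -0.001]
wrist_force: [-0.0, -0.4, 0.0]
width: 0.395
grip_force: 27.5
```

Call:
drive_tool:
  claw: [30, 30, 30, 30, 30]
  slide:
    - [0, 0, -0.002]
    - [0, 0, -0.004]
    - [0, 0, -0.004]
    - [0, 0, -0.004]
    - [0, 0, -0.004]
  yaw: [0, 0, 0, 0, 0]

```text
time: 27.95
tool_pos: [0.5214, 0.2693, 0.2975]
tcp_rot: [-2.908, -1.188, -0.002]
wrist_force: [-0.5, -0.5, 2.9]
width: 0.394
grip_force: 27.8
```

Contact with the floor. Release, rise and move well clear.

Call:
drive_tool:
  claw: [40, 50, 65, 85, 85, 85, 85, 85]
  slide:
    - [0, 0, 0]
    - [0, 0, 0]
    - [0, 0, 0]
    - [0, 0, 0.01]
    - [0, 0, 0.06]
    - [0, 0, 0.13]
    - [0, 0, 0.2]
    - [0, 0, 0.2]
  yaw: [0, 0, 0, 0, 0, 0, 0, 0]

```text
time: 28.62
tool_pos: [0.5232, 0.2701, 0.4056]
tcp_rot: [-2.907, -1.188, -0.021]
wrist_force: [1.6, 1.1, 1.4]
width: 0.996
grip_force: 0.0
```

Call:
drive_tool:
  claw: [85, 85, 85, 85, 85, 85, 85, 85]
  slide:
    - [0, -0.5, 0]
    - [0, -0.5, 0]
    - [0, -0.5, 0]
    - [0, -0.5, 0]
    - [0, -0.5, 0]
    - [0, -0.5, 0]
    - [0, -0.5, 0]
    - [0, -0.5, 0]
  yaw: [0, 0, 0, 0, 0, 0, 0, 0]

```text
time: 29.28
tool_pos: [0.521, 0.0169, 0.3969]
tcp_rot: [-2.911, -1.181, -0.001]
wrist_force: [0.1, -0.5, -0.0]
width: 0.998
grip_force: 0.0
```

```bash
python3 chk.py; python3 - <<'E'
from h import *
t=cam('top')
for n,r,a,b in(('S',.018,.13,.155),('M',.026,.105,.125),('W',.034,.085,.1),('B',.042,.058,.07)):print(n);rim(t,(.52,.267),r,a,b,.004)
E
```

```text
29.2833 [0.521  0.0169 0.3969] az -45.8 0.9982971151722023 [ 0.1 -0.5 -0. ] [-0.02 -0.02  1.94  0.    1.23  0.78]
0.07 82 [0.486 0.231 0.07 ] [0.551 0.286 0.08 ]
0.08 123 [0.486 0.228 0.08 ] [0.552 0.283 0.09 ]
0.09 87 [0.487 0.228 0.09 ] [0.549 0.283 0.1  ]
0.1 66 [0.493 0.236 0.1  ] [0.544 0.284 0.11 ]
0.11 109 [0.493 0.239 0.11 ] [0.544 0.282 0.12 ]
0.12 45 [0.502 0.247 0.12 ] [0.534 0.266 0.13 ]
0.13 66 [0.502 0.248 0.13 ] [0.534 0.288 0.14 ]
0.14 48 [0.503 0.25  0.14 ] [0.535 0.29  0.145]
M
176 centre [0.52   0.2639] res 0.0013 z 0.12 ext [0.493 0.236 0.1  ] [0.544 0.284 0.12 ]
green 0.12 42 [0.502 0.247 0.12 ] [0.534 0.263 0.13 ]
green 0.13 66 [0.502 0.248 0.13 ] [0.534 0.288 0.14 ]
green 0.14 45 [0.503 0.25  0.14 ] [0.535 0.29  0.145]
29.3333 [0.5211 0.0183 0.3968] az -45.7 0.9954336574694893 [-0.1 -0.2 -0.5] [-0.01 -0.02  1.94  0.    1.23  0.78]
S
132 centre [0.5201 0.2693] res 0.0006 z 0.147 ext [0.504 0.251 0.131] [0.538 0.285 0.147]
M
190 centre [0.5219 0.263 ] res 0.0016 z 0.124 ext [0.497 0.242 0.105] [0.545 0.289 0.124]
W
264 centre [0.5203 0.2697] res 0.0023 z 0.1 ext [0.487 0.233 0.085] [0.553 0.295 0.1  ]
B
254 centre [0.5207 0.2702] res 0.0011 z 0.07 ext [0.48  0.227 0.058] [0.561 0.309 0.07 ]
```

Heights match full nesting (green rim 0.145, terracotta 0.12) and the cups are within a few mm of concentric. Handing in.

Call:
drive_tool:
  claw: [85, 85, 85]
  slide:
    - [0, 0, 0]
    - [0, 0, 0]
    - [0, 0, 0]
  yaw: [0, 0, 0]

```text
time: 29.63
tool_pos: [0.5211, 0.0205, 0.3966]
tcp_rot: [-2.907, -1.192, 0.0]
wrist_force: [0.2, -0.8, -0.5]
width: 0.992
grip_force: 0.0
```

```bash
python3 -c "
from workcell import bot
print(bot.finish_job())"
```

```text
the job is handed in; nothing more can be done
None
```

The cups are nested in order (white in blue, terracotta in white, green in terracotta), and I handed the job in after about 30 s of robot time; the final camera check showed rim heights matching full nesting, but the hand-in returned no verdict.

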